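Press the lid of a chocolate gift box home in a trigger clamp

ROBOT

A 6-joint arm with a two-finger parallel gripper is mounted at the origin on the work surface. World frame = base frame: x ahead of the robot, y to its left, z up, the work surface at z = 0. Lengths are in m, angles in degrees, forces in N, time in s.
With the tool pointing down it reaches from about 0.4 to 0.825 m from the base axis. Payload 7 kg.
Tool frame: the origin (TCP) lies at the very end of the fingers, on their centre line; the grasp point (between the pads) lies 19 mm behind it; z points along the fingers, y is the line along which they close (so a half turn about z gives the same grasp; the last joint's range is limited). The gripper opens to 88 mm and grips with 3 to 60 N. Pads are 19 mm wide; open, the fingers measure 130 mm over their backs; the gripper's body (78 mm by 193 mm) begins 47 mm behind the grasp point.
Start: joints at [-51.217, 20.546, 0.682, 0, -70.136, -16.507], TCP at [0.256, -0.625, 0.227] pointing down, gripper open.
Joint ranges: [-176.03, 176.03], [-82.01, 121.73], [-58.28, 71.71], [-173.87, 95.51], [-174.79, -0.11], [-173.66, 173.66]. Speed limits (degrees/s): [136.94, 136.94, 172.46, 180, 180, 180].

INTERFACE

Orientations are given as [roll, pitch, yaw] about the fixed x, y, z axes, in that order (R = Rz(yaw) Ry(pitch) Rx(roll)).
In Python, from plant import ctrl gives the robot as it stands.
- The arm moves only by the tool carry_out, never from a script. Its argument "deltas" is a list that holds one entry, the list of rows, each a list of 5 numbers: the shift along the tool's x, y, z scaled (see below), then the turn about the tool's z scaled (see below), then the opening, from -1 (shut) to 1 (fully open). A call has 1 to 5 rows; each row is the pose to reach, as a shift and turn from the pose commanded when the call began, along the tool's axes at that moment, turning the shorter way round; what a row does not reach only later rows make up. The controller multiplies each number of a shift by 20 cm and each number of a turn by 2 pi rad. A row lasts 1/10 s, in which the tool goes at most 50 mm and 8.59 degrees, less where a joint would pass 70% of its speed; a pose out of reach is approached as far as the arm can. A call with a number of a shift or a turn outside -1 to 1 is refused whole. A call with a gripper value outside its range is refused whole. The fingers move at their own pace and stop on an object; the grip force is fixed at half the most. Time passes only in rows, so rows that repeat a pose let the fingers close. It gives the time, the measured TCP pose, the force, the opening and the grip force at its end, in the units of the state.
- ctrl.get_obs(): the state, without advancing time (a new reading comes with each control period).
- ctrl.snapshot(name): name is "scene" or "top"; returns a dict with "color" (480x640x3 uint8, red, green, blue), "camera_matrix" (3x3 intrinsics, pixels), "R" (3x3) and "t" (3): a world point X has camera coordinates R X + t. Camera axes: x right, y down, z forward; pixel columns grow to the right and rows downward; lengths in m; the calibration is good to about 2 mm. A picture is of the moment at which its call begins. There is no depth.
- ctrl.close_job(): hands the job in; it is judged then, once.
Trained networks look in a picture, given as the dict that the camera call returned (one of the last four; its "shot" number tells which), for a name from the list of things; names that differ only in an ending like _2 or _b are one class to them, and where a whole thing is asked for, a point or a joint stands for the part that bears it (a point fixed in the world has none). Each returns a list of dicts, best first, with "p" (0 to 1); they miss things now and then, are a little off and sometimes report something else, mostly with a low value. They report only what shows in the picture. A call takes as long as a camera call. They do not tell look-alikes from the thing itself.
- ctrl.search_frame(picture, name): "centre" ([column, row] in pixels, amid what is visible of it).
- ctrl.silhouettes(picture, name): "mask" (480x640 bool, what is visible of it) and "centre" ([column, row] in pixels, amid what is visible of it).
- ctrl.spot_point(picture, name): "centre" ([column, row] in pixels: a listed point, or the origin of a listed thing).
The state is a dict: "clock": time; "joint_pos": joint angles; "qvel": joint speeds; "tau": joint torques, N m; "tool_pos": TCP position; "orientation": TCP orientation; "force": force on the tool from outside, world axes, zero at the start; "moment": the same for the moment, N m; "opening": finger opening in m; "gripper_force": force on a finger pad.
Only numpy, scipy, OpenCV 4.12 (cv2) and the standard library are available. Lean on these libraries where they do the work, as an engineer would, in place of code of your own. Each camera call takes 0.05 s, during which the arm holds its last target. There are 200 camera calls.

TASK

The gift box lies on its side in the bench clamp, its lid not yet pressed down on the packing inside. Squeeze the clamp's trigger, stroke by stroke, to walk the jaw onto the lid until the clamp, with your hand off it, bears on the packed box with about 12 newtons (as near as the clicks allow, 8 to 16 is good; 20 crushes it) and let it bear for a second; then press the release tab so that the jaw springs all the way back and leaves the box standing in the clamp. Work only the trigger and the tab: do not push the jaw or the box by hand, and leave the jar, the tin and the carton alone.

Things in the scene. Friction and masses are not known exactly. Their poses are not given: they have to be found in the camera images.
- clamp: Bench bar clamp screwed to the counter, 430 x 100 mm, black with an aluminium notched bar. Origin: on the counter under the box-side face of the fixed head; y runs along the bar from head to moving jaw, z up. In order from +y to -y: moving jaw, two wooden bed rails (y 0 to 200, top 40 up), head, 56 mm of finger room, trigger, handle, release tab.
- head_top (a point): Centre of the top of the fixed head, a black plate 56 wide (x), y -14 to 0, 100 mm high. The black housing behind it (y -144 to -14) is at most 68 mm high apart from trigger and handle.
- trigger_face (a point): Centre of the +y face of the trigger, an upright grey paddle 40 wide (x), 10 thick, from 64 to 128 mm above the counter; this point is 110 mm up, at y -70 in the clamp's frame at rest. Push this face towards -y (towards the handle) to squeeze; it stays upright and slides straight, 25.5 mm at most.
- trigger (a joint): Squeeze of the trigger, m: 0 at rest to 0.0255. Its spring resists with 3.0 N at rest to 4.5 N full. The first 5 mm move nothing else; then it draws the jaw along one to one. 6 mm ratchet teeth click in near 11.3, 17.3 and 23.3 mm (sure 1 mm further on) and are kept when let go; less falls back to the last tooth. Between clicks the ratchet adds up to 2 N, just after one nearly 0.
- handle_top (a point): Centre of the top of the fixed handle, an upright plate 42 wide (x), 12 thick (y -120 to -108 in the clamp's frame), from 58 to 130 mm above the counter. The trigger is squeezed towards it.
- jaw: Moving jaw with its bar: black upright plate 50 wide, 14 thick. Origin: on the counter under the plate's centre, y +206 in the clamp's frame when fully open, less as it closes (axes as the clamp's), by 90 mm at most. A return spring opens it with 1.4 N (open) to 2.5 N (90 mm closed). Felt at the trigger while it draws: trigger spring + return spring + ratchet + pad force.
- jaw_top (a point): Centre of the jaw plate's top, 110 mm up. On the plate's box side sits a sprung pad, 50 wide, 46 high, centre 74 mm up; its face stands 26 mm from the plate's centre plane when unloaded and yields towards the plate by 1 mm per 1.1 N, at most 17 mm. So each 6 mm click adds about 6.6 N once the box is solid behind the pad.
- box: Dark brown cream-striped gift box on its side on the rails, 110 wide (x), 80 high, 0.4 kg, lid towards the jaw (+y). Origin: centre of the underside of its base part (y -40 to 40). The lid (40 mm long, outer face at y +116 now) slides on a pale neck: 2 N moves it 4 to 34 mm inwards until it sits on the packing inside. How far cannot be seen, only felt.
- box_bottom (a point): Centre of the box's bottom face, which looks to the fixed head. Once the lid sits on the packing, 2 to 5 N slide the box along the rails until this face meets the head; only then does the clamping force build up.
- tab_top (a point): Centre of the top of the release tab, a steel plate 32 wide (x), 36 long (y), 36 mm above the counter, at y -195 in the clamp's frame, hinged 45 mm nearer the handle. Press straight down: it rocks with 1 to 3 N, frees the ratchet after 4 mm, stops at 9 mm, rises when let go. Held down with the trigger at rest, it lets the jaw spring fully open in about a second.
- jar: Bystander: brown jar with a brass-coloured lid, 64 diameter, 85 high. Origin: centre of the underside.
- tin: Bystander: round metal tin, 96 diameter, 55 high. Origin: centre of the underside.
- carton: Bystander: flat cream carton 70 x 110 x 35. Origin: centre of the underside.
Mind the look-alikes: they are no part of the job. Several things have the shape of the box; the one meant has the colours described above.

How it is judged (in metres and radians):
On the way:
1. with the robot off the clamp, the ratchet holds the jaw on the box with 7 to 16.5 N (contact force between jaw and box between 7 and 16.5 N and contact force between each of the fingers, the arm and clamp below 0.3 N), for 0.9 s.
At the end, for the whole second after the job is handed in: The jaw is back within 4 mm of fully open and off the box, the trigger is at rest, and the box stands still and upright (within 0.1 rad) on the rails at the fixed head (bottom within 10 mm of it, within 15 mm of the middle) (y of jaw in the frame of clamp above 0.202 m and value of joint trigger below 0.002 m and contact force between jaw and box below 0.1 N and angle between box's own z axis and vertical below 0.1 rad and linear speed of box below 0.01 m/s and y of box in the frame of clamp between 0.035 and 0.05 m and x of box in the frame of clamp between -0.015 and 0.015 m); the robot touches nothing.
It fails at once if the clamp crushes the box (20 N or more) (contact force between jaw and box above 20 N).
It fails at once if the box is pushed by hand (more than 3 N) (contact force between any of the fingers, the arm and box above 3 N).
It fails at once if the jaw is pushed by hand (more than 3 N) (contact force between any of the fingers, the arm and jaw above 3 N).
It fails at once if a bystander is moved by more than 20 mm (distance of any of jar, tin, carton from where it was at the start of the episode above 0.02 m).
It also fails if it takes over 61 s, if anything falls off the work surface, if the arm or the gripper's body presses on something with over 40 N, if the wrist force passes 120 N, or if a joint passes its speed limit or range.

## Working session

There is one attempt and no reset: what is moved stays moved. The work goes in short steps, Python scripts to look and compute and a tool call to move; the robot and the scene stay as the last step left them, time stands still between calls to the robot, and variables do not carry over. Pictures are saved under pics/ and viewed, at most 10 in all, crops included, and the job is handed in when it is done.

Besides the shell and the picture viewer there is one more tool, called after "Request:" as name([rows], argument=value, ...), one row to a line, values as JSON. carry_out: Moves the arm, as the interface text tells. Its arguments: {"type":"object","properties":{"deltas":{"type":"array"}},"required":["deltas"]}

```bash
mkdir -p pics; cat > h.py <<'E'
import numpy as np,cv2
from plant import ctrl
def ray(s,px):
    K=np.array(s["camera_matrix"]);R=np.array(s["R"]);t=np.array(s["t"])
    d=R.T@np.linalg.inv(K)@np.array([px[0],px[1],1.]);return -R.T@t,d
def at_z(s,px,z):
    o,d=ray(s,px);return o+d*(z-o[2])/d[2]
def proj(s,X):
    c=np.array(s["R"])@np.array(X)+np.array(s["t"]);p=np.array(s["camera_matrix"])@c;return p[:2]/p[2]
E
python3 - <<'E'
from h import *
S={n:ctrl.snapshot(n) for n in("scene","top")}
for n,s in S.items():
    cv2.imwrite(f"pics/{n}0.png",s["color"][:,:,::-1])
    for nm,z in(("clamp",0),("head_top",.1),("handle_top",.13),("trigger_face",.11),("tab_top",.036),("jaw_top",.11),("box",.04),("box_bottom",.08),("jar",0),("tin",0),("carton",0)):
        print(n,nm,[(np.round(d["centre"]),round(d["p"],2),np.round(at_z(s,d["centre"],z),3)) for d in ctrl.spot_point(s,nm)[:3]])
o=ctrl.get_obs();print(o["clock"],o["tool_pos"],o["orientation"],o["opening"],o["force"])
E
```

```text
scene clamp [(array([333., 267.]), 0.81, array([0.527, 0.064, 0.   ]))]
scene head_top [(array([334., 233.]), 0.86, array([0.531, 0.063, 0.1  ]))]
scene handle_top [(array([276., 225.]), 0.66, array([ 0.5  , -0.049,  0.13 ]))]
scene trigger_face [(array([302., 227.]), 0.95, array([0.5  , 0.004, 0.11 ]))]
scene tab_top [(array([243., 262.]), 0.51, array([ 0.48 , -0.122,  0.036]))]
scene jaw_top []
scene box [(array([503., 247.]), 0.93, array([0.639, 0.417, 0.04 ])), (array([471., 340.]), 0.85, array([0.835, 0.204, 0.04 ])), (array([348., 185.]), 0.83, array([0.293, 0.2  , 0.04 ]))]
scene box_bottom [(array([338., 240.]), 0.81, array([0.533, 0.073, 0.08 ])), (array([347., 167.]), 0.79, array([0.27 , 0.204, 0.08 ])), (array([519., 240.]), 0.66, array([0.67 , 0.422, 0.08 ]))]
scene jar [(array([372., 363.]), 0.69, array([0.789, 0.034, 0.   ]))]
scene tin [(array([352., 247.]), 0.7, array([0.48 , 0.131, 0.   ])), (array([301., 381.]), 0.62, array([ 0.78 , -0.098,  0.   ]))]
scene carton [(array([127., 378.]), 0.88, array([ 0.665, -0.383,  0.   ])), (array([430., 222.]), 0.69, array([0.462
[... 449 characters left out ...]
 0.265, 0.11 ]))]
top box [(array([227., 373.]), 0.94, array([0.247, 0.212, 0.04 ])), (array([222., 118.]), 0.69, array([0.795, 0.229, 0.04 ])), (array([276., 235.]), 0.65, array([0.538, 0.109, 0.04 ]))]
top box_bottom [(array([298., 238.]), 0.94, array([0.529, 0.062, 0.08 ]))]
top jar [(array([309., 125.]), 0.93, array([0.793, 0.038, 0.   ]))]
top tin [(array([367., 131.]), 0.97, array([ 0.779, -0.093,  0.   ]))]
top carton [(array([492., 181.]), 0.88, array([ 0.665, -0.381,  0.   ])), (array([209., 218.]), 0.31, array([0.579, 0.262, 0.   ]))]
1.2 [ 0.25584833 -0.6246199   0.22657797] [-1.79997568e+02  1.33771903e-03 -1.57724024e+02] 0.08776792773797604 [ 0.09040204  0.10946749 -0.75872243]
```

View pics/scene0.png

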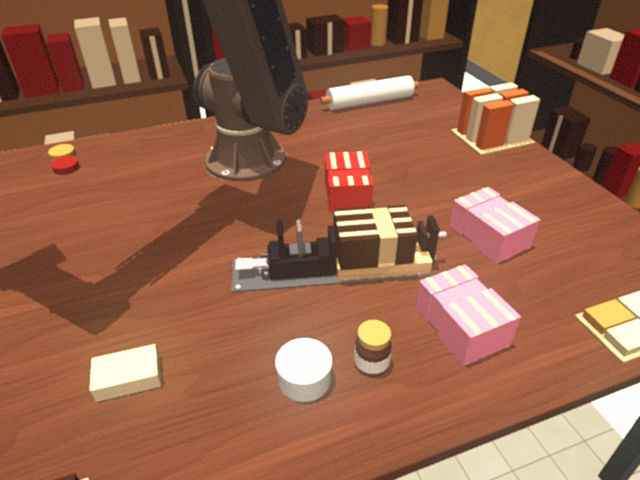

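View pics/top0.png

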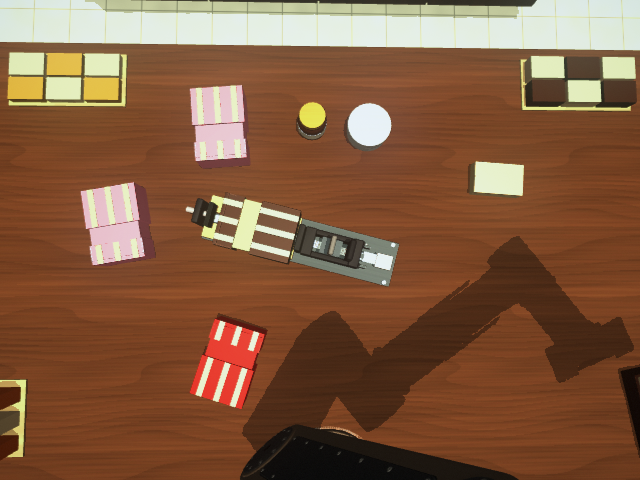

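The scene view shows the brown striped box in the clamp at about (375,240), with the trigger at (302,227) and the tab at (245,262). In the top view the head is at (297,238), the tab at (381,260) and the jaw at (205,212). The pink and red boxes are look-alikes. Next I fit the clamp pose from both views.

```bash
cat >> h.py <<'E'
P={"clamp":(0,0,0),"head_top":(0,-.007,.1),"handle_top":(0,-.114,.13),"trigger_face":(0,-.07,.11),"tab_top":(0,-.195,.036),"jaw_top":(0,.206,.11)}
def fit(S):
    from scipy.optimize import least_squares
    ob=[(s,n,X,d["centre"]) for s in S for n,X in P.items() for d in ctrl.spot_point(s,n)[:1]]
    def w(p,X): c,q=np.cos(p[2]),np.sin(p[2]);return [p[0]+c*X[0]-q*X[1],p[1]+q*X[0]+c*X[1],X[2]]
    f=lambda p:np.concatenate([proj(s,w(p,X))-c for s,n,X,c in ob])
    r=least_squares(f,[.53,.065,-.26],loss="soft_l1",f_scale=2);print("res",[(n,np.round(v,1)) for (s,n,X,c),v in zip(ob,f(r.x).reshape(-1,2))]);return r.x,w
E
python3 - <<'E'
from h import *
S=[ctrl.snapshot(n) for n in("scene","top")]
p,w=fit(S);print(p[:2],np.degrees(p[2]))
for y in(-.042,-.07,-.195):print(y,w(p,(0,y,0)))
# dark edges of clamp base in the top view: tab corner bolts
g=w(p,(0,-.042,0));o=ctrl.get_obs();a=np.radians(o["orientation"][2]);d=np.array(g[:2])-o["tool_pos"][:2]
print("tool x,y shift",d@[np.cos(a),np.sin(a)],d@[np.sin(a),-np.cos(a)],"turn(world)",np.degrees(p[2])-90-o["orientation"][2])
for nm in("box","box_bottom"):
    for s in S:
        for d in ctrl.spot_point(s,nm)[:4]:
            X=at_z(s,d["centre"],.04 if nm=="box" else .08)[:2]-p[:2];print(nm,d["p"],X@[np.cos(p[2]),np.sin(p[2])],X@[-np.sin(p[2]),np.cos(p[2])])
E
```

```text
res [('clamp', array([0.8, 1.2])), ('head_top', array([ 0.6, -1.1])), ('handle_top', array([-0. ,  0.1])), ('trigger_face', array([0.3, 1.1])), ('tab_top', array([-0.3, -1.5])), ('jaw_top', array([1.6, 3.2])), ('clamp', array([-2.2,  0. ])), ('head_top', array([0.6, 0.5])), ('handle_top', array([1.6, 1.2])), ('trigger_face', array([-2.2,  0.5])), ('tab_top', array([ 3.7, -2. ])), ('jaw_top', array([1.4, 1.7]))]
[0.5312441  0.06564641] -14.593596347870312
-0.042 [np.float64(0.5206617249083068), np.float64(0.025001445095820266), 0]
-0.07 [np.float64(0.5136068112849624), np.float64(-0.0020952003380180495), 0]
-0.195 [np.float64(0.48211166118074666), np.float64(-0.12306236745336764), 0]
tool x,y shift -0.4913285925836708 0.5007394549800349 turn(world) 53.13025516227805
box 0.91 -0.2519921079928012 0.06657143205210209
box 0.75 0.2589601725637549 0.21617365375221267
box 0.61 0.006495903503724589 0.36371313664913385
box 0.6 -0.01527394735885554 0.0388656513487312
box 0.95 -5.4165974180005254e-05 0.04979942511005118
box 0.89 0.21699124387328417 0.22603028214065432
box 0.74 -0.029279467850414694 0.3759574874859453
box 0.73 0.26566868751232886 -0.09301114482579241
box_bottom 0.9 -0.29659972977421 0.06596901411582974
box_bottom 0.82 0.29480786232939804 0.228110721635703
box_bottom 0.81 0.04739501148288232 0.3760402681471764
box_bottom 0.61 0.005525011049804444 0.0018881007436416211
box_bottom 0.97 -0.006767873545657558 -0.0004942346302529289
```

Request:
carry_out([
  [[-0.8,0.8,0,0,-1],[-0.8,0.8,0,0,-1],[-0.8,0.8,0,0,-1],[-0.8,0.8,0,0,-1],[-0.8,0.8,0,0,-1]],
])

```text
clock: 2.6
tool_pos: [0.344, -0.4131, 0.227]
orientation: [-180.0, 0.1, -157.6]
force: [0.1, -0.3, -0.3]
opening: 0.0531
gripper_force: 0.0
```

Request:
carry_out([
  [[-0.8,0.8,0,0,-1],[-0.8,0.8,0,0,-1],[-0.8,0.8,0,0,-1],[-0.8,0.8,0,0,-1],[-0.8,0.8,0,0,-1]],
])

```text
clock: 3.1
tool_pos: [0.4316, -0.2044, 0.2271]
orientation: [-180.0, 0.1, -157.6]
force: [-0.4, -0.8, 0.4]
opening: 0.0131
gripper_force: 0.0
```

Request:
carry_out([
  [[-0.85,0.9,0,0,-1],[-0.85,0.9,0,0,-1],[-0.85,0.9,0,0,-1],[-0.85,0.9,0,0,-1],[-0.85,0.9,0,0,-1]],
])

```text
clock: 3.6
tool_pos: [0.5202, 0.0261, 0.2271]
orientation: [-180.0, 0.1, -157.7]
force: [0.8, -0.5, -0.8]
opening: 0.0005
gripper_force: 0.0
```

Request:
carry_out([
  [[0,0,0,-0.075,-1],[0,0,0,-0.075,-1],[0,0,0,-0.075,-1],[0,0,0,-0.075,-1],[0,0,0,-0.075,-1]],
])

```text
clock: 4.1
tool_pos: [0.5197, 0.0238, 0.2267]
orientation: [-180.0, 0.0, -130.9]
force: [0.2, -0.7, 0.7]
opening: 0.0001
gripper_force: 0.0
```

Request:
carry_out([
  [[0,0,0,-0.073,-1],[0,0,0,-0.073,-1],[0,0,0,-0.073,-1],[0,0,0,-0.073,-1],[0,0,0,-0.073,-1]],
])

```text
clock: 4.6
tool_pos: [0.5197, 0.0237, 0.2266]
orientation: [-180.0, 0.0, -104.8]
force: [1.0, -0.1, 0.7]
opening: 0.0003
gripper_force: 0.0
```

Request:
carry_out([
  [[0,0,0.25,0,-1],[0,0,0.5,0,-1],[0,0,0.7,0,-1],[0,0,0.7,0,-1]],
])

```text
clock: 5.0
tool_pos: [0.516, 0.0225, 0.0819]
orientation: [179.5, -0.3, -104.8]
force: [-0.9, -0.8, 0.4]
opening: 0.0004
gripper_force: 0.0
```

```bash
cat >> h.py <<'E'
P0=np.array([.5312,.0656]);A=np.radians(-14.6);CY=np.array([-np.sin(A),np.cos(A)]);CX=np.array([np.cos(A),np.sin(A)])
def st(n=6):
    r=[]
    for i in range(n):
        if i: ctrl.snapshot("top")
        o=ctrl.get_obs();r.append([o["clock"],*[(np.array(o["tool_pos"][:2])-P0)@v*1e3 for v in(CX,CY)],o["tool_pos"][2]*1e3,np.array(o["force"][:2])@CX,np.array(o["force"][:2])@CY,o["force"][2]])
    r=np.array(r);print("t,x,y,z mm,fx,fy,fz",np.round(r.mean(0),2),"sd",np.round(r.std(0)[4:],2))
E
python3 - <<'E'
from h import *
st()
s=ctrl.snapshot("scene");cv2.imwrite("pics/a.png",cv2.resize(s["color"][180:330,200:480,::-1],None,fx=2.8,fy=2.8,interpolation=2))
E
```

```text
t,x,y,z mm,fx,fy,fz [ 5.120e+00 -5.100e-01 -4.345e+01  8.673e+01 -1.000e-02  1.000e-02
  2.700e-01] sd [0.37 0.85 0.54]
```

View pics/a.png

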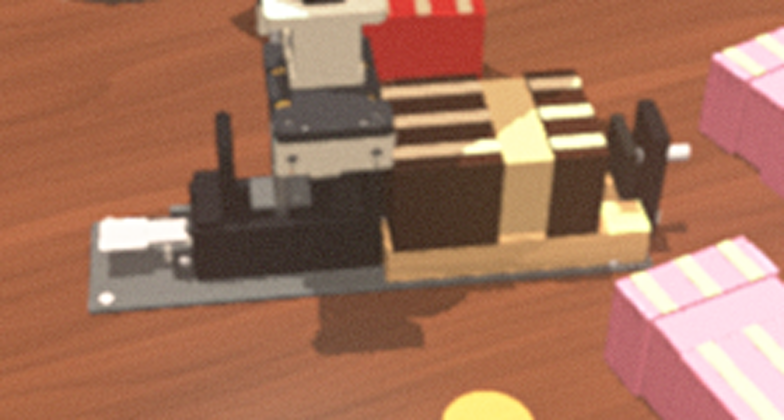

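The finger stands between the head and the trigger, at about (330,180) in the crop, and is clear of both. Now I creep in until it touches the trigger.

Request:
carry_out([
  [[0.065,0,0,0,-1],[0.065,0,0,0,-1]],
])

```text
clock: 5.5
tool_pos: [0.5163, 0.0103, 0.0876]
orientation: [-179.9, 0.1, -104.5]
force: [-0.2, -0.0, 0.3]
opening: 0.0006
gripper_force: 0.0
```

Request:
carry_out([
  [[0.01,0,0,0,-1],[0.01,0,0,0,-1]],
])

```text
clock: 5.7
tool_pos: [0.5163, 0.0092, 0.0871]
orientation: [-179.9, 0.0, -104.5]
force: [-0.4, 1.0, 0.9]
opening: 0.0004
gripper_force: 0.5
```

Request:
carry_out([
  [[0.01,0,0,0,-1],[0.01,0,0,0,-1]],
])

```text
clock: 5.9
tool_pos: [0.5159, 0.0075, 0.0868]
orientation: [-180.0, 0.0, -104.4]
force: [1.0, 2.6, 1.8]
opening: 0.0002
gripper_force: 0.9
```

Request:
carry_out([
  [[0.01,0,0,0,-1],[0.01,0,0,0,-1]],
])

```text
clock: 6.1
tool_pos: [0.5153, 0.0055, 0.0867]
orientation: [-180.0, 0.0, -104.4]
force: [1.0, 0.8, 0.8]
opening: 0.0004
gripper_force: 0.9
```

```bash
python3 -c "
from h import *
st(8)"
```

```text
t,x,y,z mm,fx,fy,fz [  6.28  -0.32 -62.21  86.59   1.18   2.08   0.63] sd [0.65 0.56 0.38]
```

Request:
carry_out([
  [[0.04,0,0,0,-1],[0.08,0,0,0,-1],[0.1,0,0,0,-1],[0.1,0,0,0,-1]],
])

```text
clock: 6.85
tool_pos: [0.5103, -0.0135, 0.0866]
orientation: [-180.0, 0.1, -104.5]
force: [1.3, 5.4, 0.3]
opening: 0.0006
gripper_force: 3.0
```

Request:
carry_out([
  [[0.005,0,0,0,-1],[0.005,0,0,0,-1]],
])

```text
clock: 7.05
tool_pos: [0.5101, -0.0141, 0.0866]
orientation: [-180.0, 0.1, -104.5]
force: [0.9, 7.3, -0.8]
opening: 0.0004
gripper_force: 3.4
```

Request:
carry_out([
  [[0.005,0,0,0,-1],[0.005,0,0,0,-1]],
])

```text
clock: 7.25
tool_pos: [0.5099, -0.015, 0.0866]
orientation: [-180.0, 0.1, -104.5]
force: [0.4, 6.6, 0.7]
opening: 0.0004
gripper_force: 3.6
```

```bash
python3 -c "
from h import *
st(8)"
```

```text
t,x,y,z mm,fx,fy,fz [  7.42  -0.32 -83.34  86.57  -0.81   7.05   0.47] sd [0.48 0.55 0.57]
```

Request:
carry_out([
  [[0.005,0,0,0,-1],[0.005,0,0,0,-1]],
])

```text
clock: 7.8
tool_pos: [0.5098, -0.0155, 0.0866]
orientation: [-180.0, 0.1, -104.5]
force: [0.3, 10.6, 0.9]
opening: 0.0003
gripper_force: 4.9
```

Request:
carry_out([
  [[0.005,0,0,0,-1],[0.005,0,0,0,-1]],
])

```text
clock: 8.0
tool_pos: [0.5098, -0.0156, 0.0866]
orientation: [-179.9, 0.2, -104.5]
force: [-0.5, 14.5, -0.2]
opening: 0.0009
gripper_force: 7.4
```

Request:
carry_out([
  [[0.005,0,0,0,-1],[0.005,0,0,0,-1]],
])

```text
clock: 8.2
tool_pos: [0.5098, -0.0157, 0.0866]
orientation: [-179.9, 0.3, -104.5]
force: [-0.0, 20.0, 0.6]
opening: 0.0003
gripper_force: 9.9
```

```bash
python3 -c "
from h import *
st(6)"
```

```text
t,x,y,z mm,fx,fy,fz [  8.33  -0.18 -84.01  86.61  -5.41  19.63   0.09] sd [0.65 0.44 0.38]
```

Request:
carry_out([
  [[-0.05,0,0,0,-1],[-0.1,0,0,0,-1],[-0.155,0,0,0,-1],[-0.155,0,0,0,-1]],
])

```text
clock: 8.85
tool_pos: [0.5166, 0.012, 0.0863]
orientation: [180.0, -0.0, -104.4]
force: [0.0, 0.2, -0.1]
opening: 0.0006
gripper_force: 0.0
```

Request:
carry_out([
  [[0.04,0,0,0,-1],[0.08,0,0,0,-1],[0.11,0,0,0,-1],[0.125,0,0,0,-1],[0.14,0,0,0,-1]],
])

```text
clock: 9.35
tool_pos: [0.5095, -0.0154, 0.0864]
orientation: [-180.0, 0.1, -104.5]
force: [-0.8, 12.3, -2.0]
opening: 0.0001
gripper_force: 5.8
```

```bash
python3 -c "
from h import *
st(8)"
```

```text
t,x,y,z mm,fx,fy,fz [  9.52  -0.62 -83.86  86.37  -2.96   9.76  -2.15] sd [0.58 0.89 0.6 ]
```

Request:
carry_out([
  [[-0.05,0,0,0,-1],[-0.1,0,0,0,-1],[-0.14,0,0,0,-1],[-0.14,0,0,0,-1]],
])

```text
clock: 10.1
tool_pos: [0.5168, 0.0119, 0.0866]
orientation: [-180.0, -0.0, -104.4]
force: [-1.7, -0.5, -0.0]
opening: 0.0003
gripper_force: 0.0
```

```bash
cat >> h.py <<'E'
def jaw():
    for n in("scene","top"):
        s=ctrl.snapshot(n)
        for nm,z in(("jaw_top",.11),("box_bottom",.08),("box",.04)):
            for d in ctrl.spot_point(s,nm)[:5]:
                X=at_z(s,d["centre"],z)[:2]-P0
                if abs(X@CX)<.04: print(n,nm,round(d["p"],2),np.round([X@CX*1e3,X@CY*1e3],1))
    return s
E
python3 - <<'E'
from h import *
st(2);jaw()
s=ctrl.snapshot("scene");cv2.imwrite("pics/b.png",cv2.resize(s["color"][180:330,200:480,::-1],None,fx=2.8,fy=2.8,interpolation=2))
E
```

```text
t,x,y,z mm,fx,fy,fz [ 10.12  -0.54 -55.81  86.51  -0.75  -0.63   0.16] sd [0.74 0.23 0.19]
scene jaw_top 0.59 [ -2.5 177.4]
scene box_bottom 0.81 [-7.9  0.5]
scene box_bottom 0.2 [-39.5 193. ]
scene box 0.96 [ 18.4 366.7]
scene box 0.91 [-6.6 35.4]
top jaw_top 0.94 [  1.  176.6]
top box_bottom 0.18 [  -0.9 -116.8]
top box 0.89 [-30.7 378. ]
```

View pics/b.png

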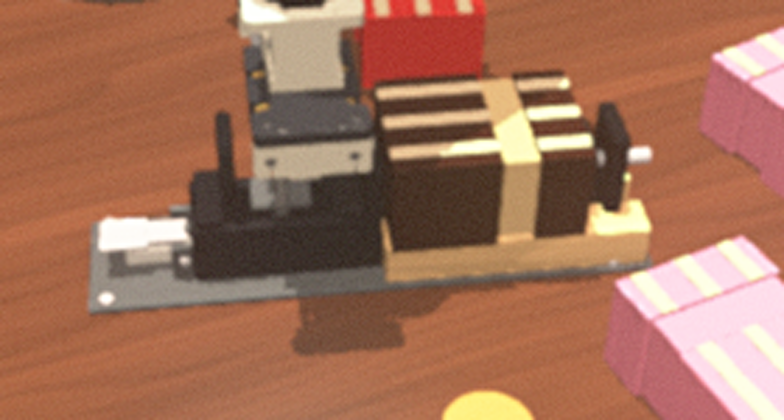

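The picture shows the jaw plate at about (610,155), now at the lid. The lid's ribbon edge is at 520 and the box is against the head at 385. From here I go click by click with force readings.

Request:
carry_out([
  [[-0.02,0,0,0,-1],[-0.02,0,0,0,-1],[0.03,0,0,0,-1],[0.07,0,0,0,-1],[0.08,0,0,0,-1]],
])

```text
clock: 11.1
tool_pos: [0.5132, -0.0036, 0.0867]
orientation: [-179.9, 0.2, -104.5]
force: [1.3, 10.2, -1.6]
opening: 0.0004
gripper_force: 5.0
```

```bash
python3 -c "
from h import *
st(6)"
```

```text
t,x,y,z mm,fx,fy,fz [ 1.122e+01  1.000e-02 -7.148e+01  8.670e+01 -1.210e+00  8.510e+00
 -1.650e+00] sd [0.44 0.88 0.48]
```

Request:
carry_out([
  [[0.015,0,0,0,-1],[0.028,0,0,0,-1],[0.028,0,0,0,-1]],
])

```text
clock: 11.65
tool_pos: [0.5118, -0.0088, 0.0867]
orientation: [-179.9, 0.2, -104.5]
force: [0.7, 9.1, -1.4]
opening: 0.0003
gripper_force: 4.8
```

```bash
python3 -c "
from h import *
st(6)"
```

```text
t,x,y,z mm,fx,fy,fz [ 11.78   0.   -76.76  86.7   -1.66   9.11  -1.22] sd [0.29 0.44 0.4 ]
```

Request:
carry_out([
  [[0.015,0,0,0,-1],[0.03,0,0,0,-1],[0.032,0,0,0,-1]],
])

```text
clock: 12.2
tool_pos: [0.5105, -0.0141, 0.0867]
orientation: [-179.9, 0.2, -104.5]
force: [-0.0, 15.0, -1.4]
opening: 0.0005
gripper_force: 7.6
```

```bash
python3 -c "
from h import *
st(6)"
```

```text
t,x,y,z mm,fx,fy,fz [ 1.232e+01  6.000e-02 -8.223e+01  8.672e+01 -3.790e+00  1.498e+01
 -1.300e+00] sd [0.33 0.51 0.25]
```

Request:
carry_out([
  [[0.005,0,0,0,-1],[0.005,0,0,0,-1]],
])

```text
clock: 12.65
tool_pos: [0.5104, -0.0147, 0.0867]
orientation: [-179.9, 0.3, -104.5]
force: [0.5, 16.7, -0.9]
opening: 0.0003
gripper_force: 8.2
```

```bash
python3 -c "
from h import *
st(8)"
```

```text
t,x,y,z mm,fx,fy,fz [ 1.282e+01  6.000e-02 -8.288e+01  8.671e+01 -4.560e+00  1.617e+01
 -1.090e+00] sd [0.6  0.54 0.45]
```

Solid now: the pad reads about 9.5 N including overshoot, so I expect about 8 N held. I take my hand off and let it bear for more than a second. Then I measure the held force again on the next stroke, at 3 mm (free play) and 6 mm (load taken up).

Request:
carry_out([
  [[-0.05,0,0,0,-1],[-0.1,0,0,0,-1],[-0.15,0,0,0,-1],[-0.15,0,0,0,-1],[-0.15,0,0,0,-1]],
])

```text
clock: 13.5
tool_pos: [0.5165, 0.0122, 0.0864]
orientation: [180.0, -0.0, -104.4]
force: [0.6, 0.3, 0.5]
opening: 0.0006
gripper_force: 0.0
```

```bash
python3 -c "
from h import *
st(16);jaw()"
```

```text
t,x,y,z mm,fx,fy,fz [ 1.388e+01 -5.900e-01 -5.550e+01  8.653e+01 -0.000e+00 -7.000e-02
  1.900e-01] sd [0.49 0.42 0.37]
scene jaw_top 0.64 [ -9.  157.7]
scene box_bottom 0.71 [8.6 3. ]
scene box 0.78 [  9.8 365.8]
top jaw_top 0.91 [ -2.1 170.8]
top box 0.9 [-38.8 378.1]
```

Request:
carry_out([
  [[0.02,0,0,0,-1],[0.04,0,0,0,-1],[0.04,0,0,0,-1]],
])

```text
clock: 14.95
tool_pos: [0.515, 0.0047, 0.0866]
orientation: [-180.0, 0.1, -104.5]
force: [0.2, 5.3, -1.0]
opening: 0.0004
gripper_force: 2.3
```

```bash
python3 -c "
from h import *
st(10)"
```

```text
t,x,y,z mm,fx,fy,fz [ 15.18  -0.36 -63.03  86.6   -0.66   4.79  -1.04] sd [0.42 0.51 0.31]
```

Request:
carry_out([
  [[0.02,0,0,0,-1],[0.02,0,0,0,-1],[0.02,0,0,0,-1]],
])

```text
clock: 15.7
tool_pos: [0.5145, 0.0026, 0.0866]
orientation: [-179.9, 0.2, -104.5]
force: [0.0, 15.7, -1.4]
opening: 0.0002
gripper_force: 7.8
```

```bash
python3 -c "
from h import *
st(10)"
```

```text
t,x,y,z mm,fx,fy,fz [ 15.92  -0.24 -65.09  86.63  -4.49  15.47  -1.58] sd [0.53 0.35 0.43]
```

Request:
carry_out([
  [[0.015,0,0,0,-1],[0.028,0,0,0,-1],[0.028,0,0,0,-1]],
])

```text
clock: 16.45
tool_pos: [0.5133, -0.0021, 0.0866]
orientation: [-179.9, 0.3, -104.5]
force: [-1.4, 20.1, -1.7]
opening: 0.0005
gripper_force: 9.8
```

```bash
python3 -c "
from h import *
st(8)"
```

```text
t,x,y,z mm,fx,fy,fz [ 16.62  -0.22 -70.02  86.64  -5.93  19.03  -1.47] sd [0.41 0.53 0.25]
```

Request:
carry_out([
  [[0.005,0,0,0,-1],[0.005,0,0,0,-1]],
])

```text
clock: 17.0
tool_pos: [0.5132, -0.0028, 0.0866]
orientation: [-179.9, 0.3, -104.5]
force: [-1.4, 22.6, -2.0]
opening: 0.0006
gripper_force: 10.5
```

```bash
python3 -c "
from h import *
st(6)"
```

```text
t,x,y,z mm,fx,fy,fz [ 17.12  -0.19 -70.67  86.64  -6.88  20.55  -1.65] sd [0.31 0.57 0.34]
```

Request:
carry_out([
  [[-0.04,0,0,0,-1],[-0.08,0,0,0,-1],[-0.11,0,0,0,-1],[-0.11,0,0,0,-1],[-0.11,0,0,0,-1]],
])

```text
clock: 17.75
tool_pos: [0.5173, 0.0152, 0.0864]
orientation: [180.0, -0.0, -104.4]
force: [-1.1, 0.1, -0.0]
opening: 0.0006
gripper_force: 0.0
```

```bash
python3 -c "
from h import *
st(20);jaw()"
```

```text
t,x,y,z mm,fx,fy,fz [ 1.823e+01 -5.700e-01 -5.208e+01  8.655e+01 -6.000e-02  6.000e-02
 -1.400e-01] sd [0.64 0.49 0.49]
scene jaw_top 0.95 [ -6.7 153.3]
scene jaw_top 0.34 [ -24.7 -113.5]
scene box_bottom 0.58 [8.5 2. ]
scene box 0.88 [ 13.1 361.6]
scene box 0.58 [-8.2 41.5]
top jaw_top 0.68 [  3.  155.8]
top box 0.71 [-28.7 373.8]
```

Request:
carry_out([
  [[0.03,0,0,0,-1],[0.06,0,0,0,-1],[0.076,0,0,0,-1],[0.076,0,0,0,-1]],
])

```text
clock: 19.5
tool_pos: [0.5148, 0.0034, 0.0866]
orientation: [-179.9, 0.3, -104.5]
force: [-1.0, 21.3, -2.1]
opening: 0.0003
gripper_force: 10.1
```

```bash
python3 -c "
from h import *
st(8)"
```

```text
t,x,y,z mm,fx,fy,fz [ 19.68  -0.2  -64.06  86.64  -6.79  19.25  -1.73] sd [0.33 0.6  0.47]
```

Request:
carry_out([
  [[-0.04,0,0,0,-1],[-0.076,0,0,0,-1],[-0.076,0,0,0,-1],[-0.076,0,0,0,-1],[-0.076,0,0,0,-1]],
])

```text
clock: 20.35
tool_pos: [0.5173, 0.015, 0.0865]
orientation: [180.0, -0.0, -104.5]
force: [-0.0, 0.2, 0.9]
opening: 0.0007
gripper_force: 0.0
```

```bash
python3 -c "
from h import *
st(22)"
```

```text
t,x,y,z mm,fx,fy,fz [ 2.088e+01 -5.500e-01 -5.204e+01  8.655e+01 -8.000e-02  5.000e-02
  1.100e-01] sd [0.5  0.46 0.32]
```

Held force comes out at about 13 N by both measurements, and it bore for more than a second with the hand off. Next is the tab.

Request:
carry_out([
  [[0,0,-0.25,0,-1],[0,0,-0.5,0,-1],[0,0,-0.6,0,-1],[0,0,-0.6,0,-1]],
])

```text
clock: 21.8
tool_pos: [0.5196, 0.016, 0.2105]
orientation: [-179.7, 0.2, -104.4]
force: [-0.1, 0.7, 0.1]
opening: 0.0006
gripper_force: 0.0
```

Request:
carry_out([
  [[0.25,0,0,0,-1],[0.5,0,0,0,-1],[0.715,0,0,0,-1],[0.715,0,0,0,-1],[0.715,0,0,0,-1]],
])

```text
clock: 22.3
tool_pos: [0.4812, -0.1239, 0.2058]
orientation: [179.9, -0.0, -104.6]
force: [0.4, -0.1, -0.1]
opening: 0.0004
gripper_force: 0.0
```

Request:
carry_out([
  [[0,0,0.25,0,-1],[0,0,0.5,0,-1],[0,0,0.7,0,-1],[0,0,0.8,0,-1],[0,0,0.8,0,-1]],
])

```text
clock: 22.8
tool_pos: [0.4796, -0.1222, 0.0433]
orientation: [179.6, -0.1, -104.4]
force: [-0.3, 0.3, 0.6]
opening: 0.0001
gripper_force: 0.0
```

```bash
python3 - <<'E'
from h import *
st(4)
s=ctrl.snapshot("scene");cv2.imwrite("pics/c.png",cv2.resize(s["color"][180:330,200:480,::-1],None,fx=2.8,fy=2.8,interpolation=2))
E
```

```text
t,x,y,z mm,fx,fy,fz [ 2.2880e+01 -7.0000e-01 -1.9435e+02  4.5670e+01  1.0000e-02  5.4000e-01
  5.4000e-01] sd [0.27 0.71 0.38]
```

View pics/c.png

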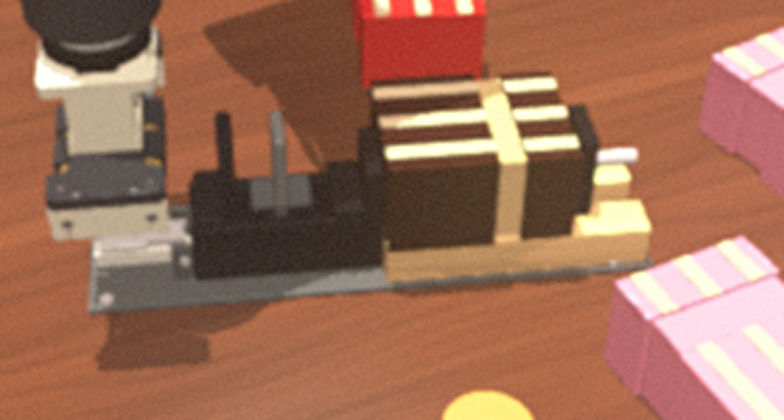

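The closed fingers are above the tab at about (110,235), the trigger is back upright at (280,150), and the jaw is on the box at (585,150). I press the tab.

Request:
carry_out([
  [[0,0,0.05,0,-1],[0,0,0.07,0,-1],[0,0,0.082,0,-1],[0,0,0.082,0,-1],[0,0,0.082,0,-1]],
])

```text
clock: 23.5
tool_pos: [0.4823, -0.1231, 0.0304]
orientation: [-180.0, 0.0, -104.4]
force: [0.3, -1.2, 2.3]
opening: 0.0005
gripper_force: 1.1
```

```bash
python3 - <<'E'
from h import *
st(26);jaw()
E
```

```text
t,x,y,z mm,fx,fy,fz [ 2.4120e+01 -1.0000e-02 -1.9489e+02  3.0250e+01  1.6100e+00 -4.6000e-01
  2.2000e+00] sd [0.44 0.56 0.55]
scene jaw_top 0.76 [  2.8 202.3]
scene box_bottom 0.97 [3.3 2.2]
scene box 0.58 [  8.6 367.2]
scene box 0.55 [-7.7 34.7]
top jaw_top 0.88 [ -1.1 201.5]
top box_bottom 0.61 [-8.3 -5.3]
top box 0.92 [-33.5 375.2]
top box 0.85 [-4.7 50.6]
```

Request:
carry_out([
  [[0,0,0.008,0,-1],[0,0,0.008,0,-1],[0,0,0.008,0,-1],[0,0,0.008,0,-1],[0,0,0.008,0,-1]],
])

```text
clock: 25.65
tool_pos: [0.482, -0.123, 0.0287]
orientation: [-180.0, -0.0, -104.4]
force: [1.3, -2.3, 4.7]
opening: 0.0002
gripper_force: 2.6
```

Request:
carry_out([
  [[0,0,0,0,-1],[0,0,0,0,-1],[0,0,0,0,-1],[0,0,0,0,-1],[0,0,0,0,-1]],
])

```text
clock: 26.15
tool_pos: [0.482, -0.123, 0.0286]
orientation: [-180.0, -0.0, -104.4]
force: [1.2, -1.9, 5.8]
opening: 0.0006
gripper_force: 2.6
```

Request:
carry_out([
  [[0,0,-0.2,0,-1],[0,0,-0.4,0,-1],[0,0,-0.6,0,-1],[0,0,-0.6,0,-1],[0,0,-0.6,0,-1]],
])

```text
clock: 26.65
tool_pos: [0.4815, -0.1227, 0.1488]
orientation: [-180.0, 0.1, -104.5]
force: [0.3, 0.3, -0.1]
opening: 0.0005
gripper_force: 0.0
```

```bash
python3 - <<'E'
from h import *
st(4);jaw();jaw()
s=ctrl.snapshot("scene");cv2.imwrite("pics/d.png",cv2.resize(s["color"][180:330,200:480,::-1],None,fx=2.8,fy=2.8,interpolation=2))
E
```

```text
t,x,y,z mm,fx,fy,fz [  26.72   -1.2  -195.02  147.74    0.31   -0.51   -0.37] sd [0.55 0.54 0.39]
scene jaw_top 0.58 [ -3.3 206.7]
scene box_bottom 0.84 [-4.6  9.2]
scene box 0.86 [ 12.7 364.1]
scene box 0.78 [-19.7  38.1]
top jaw_top 0.8 [ -3.2 210.2]
top box_bottom 0.72 [-4.7 -4.2]
top box 0.78 [-8.2 42.6]
top box 0.61 [-29.3 372.5]
scene box_bottom 0.7 [1.2 7.2]
scene box 0.9 [-14.3  38.8]
scene box 0.64 [ 17.4 366.7]
top jaw_top 0.75 [ -1.2 205.6]
top box_bottom 0.6 [  0.3 -10. ]
top box 0.81 [-9.6 47.1]
top box 0.79 [-26.3 377.3]
```

View pics/d.png

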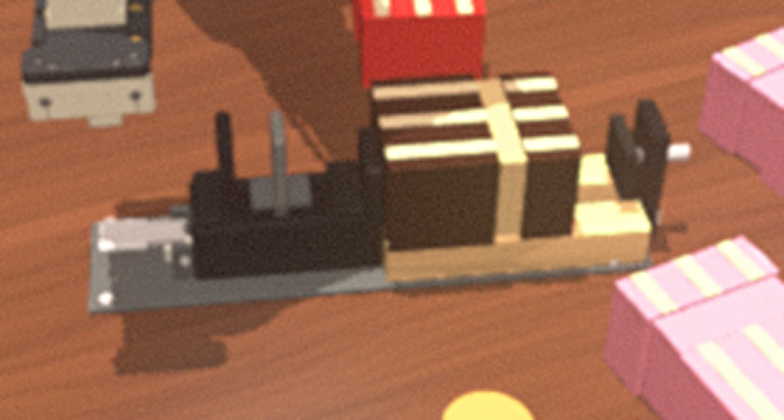

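The jaw is fully open again at (650,155), as at the start. The box stands against the head with its lid pressed in, the trigger is at rest, and the arm is clear. I hand the job in.

```bash
python3 -c "
from plant import ctrl
print(ctrl.close_job())"
```

```text
the job is handed in; nothing more can be done
None
```

I handed the job in, and no verdict came back: the clamp bore on the box with about 13 N (estimated from the force felt at the trigger) for over a second with the hand off, and after I pressed the tab the last picture showed the jaw fully open and the box standing at the head.

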